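# Mount the tube carousel on the leaning splined drive

## Task

Fit the blue tube carousel onto the rotator's leaning splined shaft: push it on along the shaft while rocking it round until the teeth mesh, and press it fully home on the shoulder. Then let go and swing the rotator's red lever all the way over to the rear to engage the drive. Leave the other things where they stand.

Things in the scene. Friction and masses are not known exactly. Their poses are not given: they have to be found in the camera images.
- tube_carousel: Loose blue carousel with six white open tube clips, 126 mm across, 85 mm high, about 0.25 kg, standing upright on the left of the worktop. Origin: centre of the flat underside of its collar, z up its axis. Collar 47 mm outside, z 0 to 39 mm, bore opening downward; disc with clips at z 12 to 26 mm; flat cap 47 mm across, its top at z = 45 mm; above it the grip boss.
- carousel_boss (a point): Centre of the carousel's grip boss, 65 mm up its axis: a grey square block 34 x 34 mm, z 45 to 85 mm above the carousel's origin, sides parallel to the carousel's x and y axes.
- carousel_bore (a point): Centre of the carousel's bore mouth, at its origin. The bore is 35 mm wide and 39 mm deep, with six inward teeth spaced 60 degrees (the first on the carousel's x axis): 3.5 mm wide, in the lowest 24 mm, tips on a 23 mm circle.
- drive_head: Grey motor head of the rotator, carrying the steel splined shaft; leans 25 degrees from vertical towards the rotator's front (the robot's side). Origin: centre of the flat shoulder, 52 mm across, on which the carousel's collar comes to rest (seated, both origins coincide); z runs up the shaft axis. The shaft's turn is independent of this frame's x and y and is not reported.
- shaft_tip (a point): Tip of the shaft, 37 mm up its axis from the shoulder. Six outward teeth (4 mm wide, 60 degrees apart, tips on a 30 mm circle) from 0 to 22 mm above the shoulder; 20 mm smooth core to 30 mm; cone to 9 mm at the tip. Play when meshed: 11 degrees either way, 1.5 mm sideways; unmeshed, the carousel rides 22 mm too high. The shaft may stand at any angle and turns only stiffly (0.8 N m).
- rotator: Fixed white base plate of the tube rotator, 160 (x) x 230 (y) x 20 mm, on the right of the worktop. Origin: centre of its underside; its front is -x. The shoulder of the head stands at (-10, 55, 115) mm in this frame, the lever's pivot at (-20, -75, 42) mm.
- drive_lever_tip (a point): Centre of the red ball, 26 mm across, at the end of the rotator's lever: a 10 mm rod, 80 mm from pivot to ball centre, on the right of the base.
- drive_lever (a joint): Drive lever, rad: 0 leans to the rotator's front (-x), 0.5 upright, 1.0 fully over to the rear (+x, away from the robot; end stop). Light friction (0.06 N m), stays where it is left.
- tip_rack: rack of yellow pipette tips, 87 x 125 x 63 mm, right of the centrifuge's front; bystander, origin at the centre of its underside
- bench_timer: white bench timer lying flat, 66 x 66 x 17 mm, in front of the centrifuge; bystander, origin at the centre of its underside
- wash_bottle: white squeeze bottle with red spout, 66 x 110 x 192 mm, behind the rotator; bystander, origin on its underside
- slide_box: blue slide box, 87 x 100 x 34 mm, on the far right; bystander, origin at the centre of its underside
- tape_roll: roll of beige tape lying flat, 54 mm across, 19 mm high, right of the rotator; bystander, origin at the centre of its underside
- beaker: empty glass beaker, 54 mm across, 70 mm high, far left; bystander, origin at the centre of its underside
- sample_jar: jar with yellow lid, 60 mm across, 62 mm high, far left; bystander, origin at the centre of its underside

How it is judged:
On the way, in this order (a step that is already met when the one before it is completed fails the run):
1. the carousel is fully home on the splined shaft (distance between tube_carousel and drive_head below 0.005 m and angle between the z axis of tube_carousel and the z axis of drive_head, either way round below 0.08 rad), for 0.2 s.
2. the lever is swung over to the rear (value of joint drive_lever above 0.85 rad), for 0.1 s.
At the end, for the whole second after the job is handed in: The carousel rests on the shaft, its origin within 5 mm of the shoulder's centre and its axis within 0.08 rad of the shaft's; the lever reads more than 0.85 rad; the carousel is at rest (under 0.02 m/s) (all of step 1 and value of joint drive_lever above 0.85 rad and linear speed of tube_carousel below 0.02 m/s); the robot touches nothing.
It fails at once if a bystander (tip rack, timer, wash bottle, slide box, tape roll, beaker or jar) is moved by more than 40 mm (distance of any of tip_rack, bench_timer, wash_bottle, slide_box, tape_roll, beaker, sample_jar from where it was at the start of the episode above 0.04 m).
It also fails if it takes over 72 s, if anything falls off the work surface, if the arm or the gripper's body presses on something with over 40 N, if the wrist force passes 120 N, or if a joint passes its speed limit or range.

## Robot

A 7-joint arm with a two-finger parallel gripper is mounted at the origin on a cart in front of the work surface, level with it; the furniture and walls round the work are solid. World frame = base frame: x ahead of the robot, y to its left, z up, the work surface at z = 0. Lengths are in m, angles in rad, forces in N, time in s.
With the tool pointing down it reaches from about 0.425 to 0.8 m from the base axis. Payload 8.3 kg.
Tool frame: the origin (TCP) lies midway between the tips of the shut fingers; the grasp point (between the pads) lies 19 mm behind it; z points along the fingers, y is the direction in which the jaws open and shut (so a half turn about z gives the same grasp; the last joint's range is limited). The gripper opens to 85 mm and grips with 20 to 120 N. Pads are 22 mm wide; open, the fingers measure 114 mm over their backs; the gripper's body (76 mm by 85 mm) begins 54 mm behind the grasp point. The pads swing forward as they close: fully open they stand 13 mm farther back than shut.
Start: joints at [1.172, 0.383, 0.016, 1.37, -0.006, 1.388, -0.046], TCP at [0.206, -0.59, 0.231] pointing down, gripper open.
Joint ranges: [-2.95, 2.95], [-0.25, 2.06], [-1.52, 1.56], [0.18, 2.33], [-1.44, 4.58], [0.02, 2.06], [-3.01, 3.01]. Speed limits (rad/s): [2.39, 2.39, 3.01, 3.01, 3.14, 3.14, 3.14].

## Interface

Orientations are given as a unit quaternion [w, x, y, z].
In Python, from plant import manip gives the robot as it stands. Calls block until the motion is done:
- manip.goto(position, orientation): joint-space move of the TCP to a pose.
- manip.move_linear(position, attitude=None, v=0.15): straight line of the TCP; attitude=None keeps the orientation; v is the mean speed in m/s.
- manip.move_j(angles): joint-space move.
- manip.set_gripper(opening, grasp_force=None): finger opening in m; grasp_force is the grip in N (None keeps the last); returns when the fingers have stopped.
- manip.dwell(seconds).
- manip.ik(position, orientation): joint angles nearest the present ones, or None.
- manip.get_obs(): the state.
- manip.read_camera(name): name is "scene" or "side" or "wrist"; returns a dict with "pixels" (420x560x3 uint8, blue, green, red), "vfov" (degrees; the focal length in pixels is half the picture's height over the tangent of half this angle, whatever the lens; pixels are square), "cx", "cy" (the principal point, pixels), "R" (3x3) and "t" (3): a world point X has camera coordinates R X + t. Camera axes: x right, y down, z forward; pixel columns grow to the right and rows downward; lengths in m; the calibration is good to about 2 mm. The wrist camera is an equidistant fisheye: a pixel r from the principal point sees the ray r / f radians off the axis. A picture is of the moment at which its call begins. There is no depth.
A pose or a line that the arm cannot do raises manip.Unreachable and nothing moves.
- manip.hand_in(): hands the job in, once; it reports no verdict.
The state is a dict: "t": time; "q": joint angles; "dq": joint speeds; "tau": joint torques, N m; "tcp_pos": TCP position; "tcp_rot": TCP orientation; "ft_force": force on the tool from outside, world axes, zero at the start; "ft_torque": the same for the moment, N m; "finger_gap": finger opening in m.
Only numpy, scipy, OpenCV 4.12 (cv2) and the standard library are available. Lean on these libraries where they do the work, as an engineer would, in place of code of your own. Each camera call takes 0.05 s, during which the arm holds its last target.

## Working session

There is one attempt and no reset: what is moved stays moved. The work goes in short steps, each a Python script; the robot and the scene stay as the last script left them, time stands still between calls to the robot, and variables do not carry over. Pictures are saved under pics/ and viewed, and the job is handed in when it is done.

```bash
ls; mkdir -p pics
python3 - <<'E'
from plant import manip
import cv2,numpy as np
o=manip.get_obs(); print({k:np.round(v,3) for k,v in o.items()})
for n in ["scene","side","wrist"]:
    c=manip.read_camera(n); cv2.imwrite(f"pics/{n}0.png",c["pixels"]); print(n,c["vfov"],c["cx"],c["cy"],np.round(c["R"],4).tolist(),np.round(c["t"],4).tolist())
E
```

```text
pics
{'t': np.float64(0.0), 'q': array([ 1.172,  0.384,  0.016,  1.371, -0.006,  1.388, -0.046]), 'dq': array([-0.001, -0.   , -0.   , -0.   , -0.001,  0.001, -0.001]), 'tau': array([ 2.0000e-03, -6.2760e+01,  8.4500e-01, -3.7182e+01,  1.7000e-02,
        1.4000e-02,  0.0000e+00]), 'tcp_pos': array([ 0.206, -0.59 ,  0.23 ]), 'tcp_rot': array([-0.001,  0.986,  0.167, -0.   ]), 'ft_force': array([ 0.537, -1.35 , -0.009]), 'ft_torque': array([ 0.013, -0.032,  0.012]), 'finger_gap': np.float64(0.086)}
scene 55.32422521052725 279.27123246937873 210.0582936410597 [[0.8088, -0.5876, 0.0235], [-0.3214, -0.4752, -0.8191], [0.4924, 0.6549, -0.5732]] [-0.4442, 0.2806, 1.2309]
side 51.504189420360944 286.78285647004844 210.64591845718908 [[0.2663, -0.9637, -0.0215], [-0.5163, -0.1237, -0.8474], [0.814, 0.2368, -0.5304]] [-0.1438, 0.3845, 1.6438]
wrist 65.70646984690485 271.1863527517182 204.01216222688026 [[0.3285, -0.9445, -0.0019], [-0.8953, -0.3121, 0.3177], [-0.3007, -0.1027, -0.9482]] [-0.6244, -0.0412, 0.3802]
```

View pics/scene0.png

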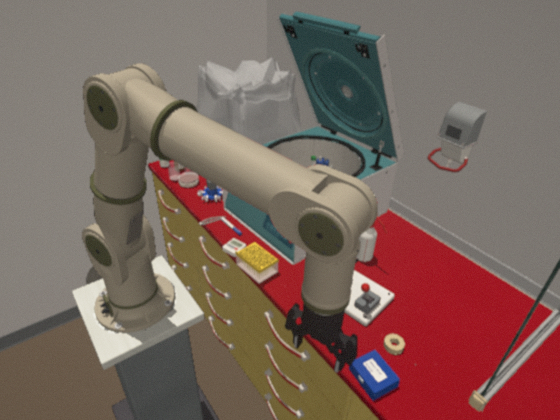

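View pics/side0.png

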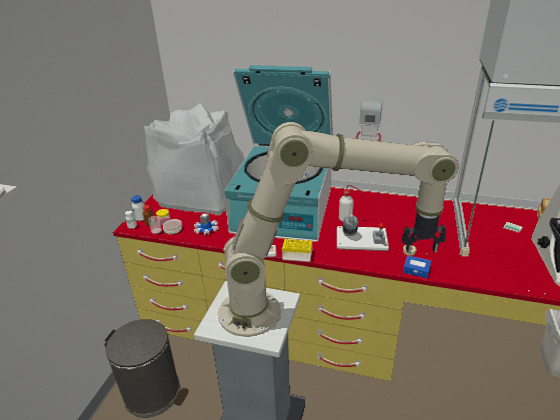

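View pics/wrist0.png

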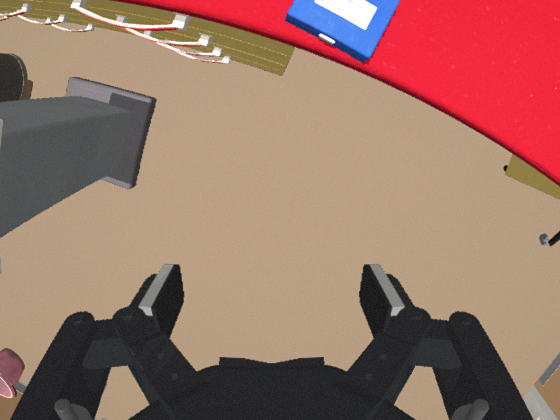

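```bash
cat > h.py <<'E'
import numpy as np, cv2
from plant import manip
def cam(n,save=None):
    c=manip.read_camera(n); c["n"]=n; c["f"]=210/np.tan(np.radians(c["vfov"])/2)
    c["R"]=np.array(c["R"]);c["t"]=np.array(c["t"]); c["C"]=-c["R"].T@c["t"]
    if save: cv2.imwrite("pics/"+save+".png",c["pixels"]); np.save("pics/"+save+".npy",c,allow_pickle=True)
    return c
def load(s): return np.load("pics/"+s+".npy",allow_pickle=True).item()
def ray(c,u,v):
    a=np.array([u-c["cx"],v-c["cy"]])
    if c["n"]=="wrist":
        r=np.hypot(*a); th=r/c["f"]; d=np.array([*(a/max(r,1e-9)*np.sin(th)),np.cos(th)])
    else: d=np.array([*a/c["f"],1.])
    d=c["R"].T@d; return c["C"],d/np.linalg.norm(d)
def proj(c,X):
    p=c["R"]@np.asarray(X,float)+c["t"]
    if c["n"]=="wrist":
        r=np.hypot(p[0],p[1]); th=np.arctan2(r,p[2]); return np.array([c["cx"],c["cy"]])+c["f"]*th*p[:2]/max(r,1e-9)
    return np.array([c["cx"],c["cy"]])+c["f"]*p[:2]/p[2]
def onz(c,u,v,z):
    C,d=ray(c,u,v); return C+d*(z-C[2])/d[2]
def tri(obs):
    A=np.zeros((3,3));b=np.zeros(3);L=[]
    for c,u,v in obs:
        C,d=ray(c,u,v);P=np.eye(3)-np.outer(d,d);A+=P;b+=P@C;L.append((C,P))
    X=np.linalg.solve(A,b); return X,[np.linalg.norm(P@(X-C)) for C,P in L]
def crop(c,x0,y0,x1,y1,k,name):
    cv2.imwrite("pics/"+name+".png",cv2.resize(c["pixels"][y0:y1,x0:x1],None,fx=k,fy=k,interpolation=cv2.INTER_CUBIC))
E
python3 - <<'E'
from h import *
a=cam("scene","scene1");b=cam("side","side1")
crop(a,150,140,300,280,5,"sc_l");crop(a,320,220,440,320,6,"sc_r");crop(b,110,180,310,270,4,"si_l");crop(b,320,170,460,280,5,"si_r")
w=load("side1")
print(tri([(a,211,187),(b,206,219)]))
print(tri([(a,366,288),(b,381,229)]))
E
```

```text
(array([0.47058764, 0.37976462, 0.06006642]), [np.float64(0.003837109837723222), np.float64(0.0038371098377230368)])
(array([ 0.54224638, -0.43236748,  0.09735621]), [np.float64(0.006447540497640561), np.float64(0.006447540497640642)])
```

View pics/sc_l.png

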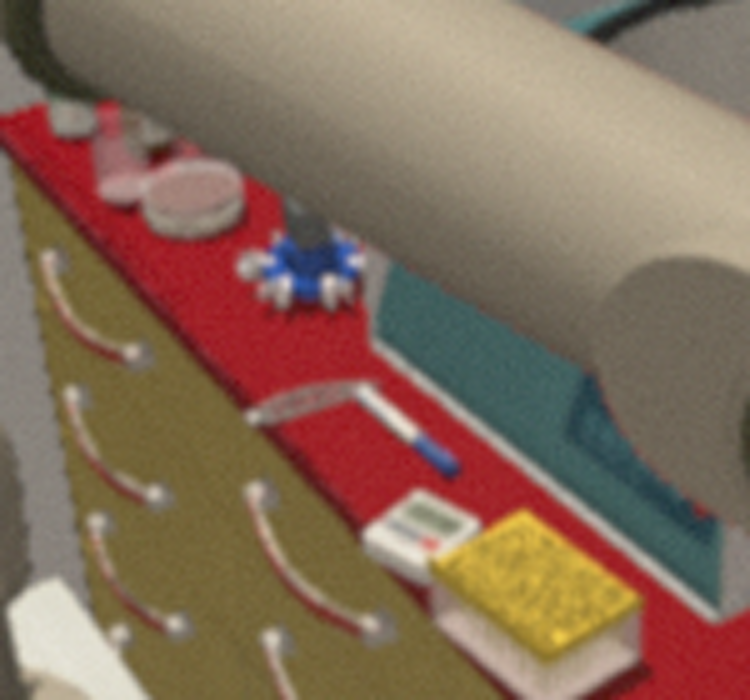

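View pics/si_l.png

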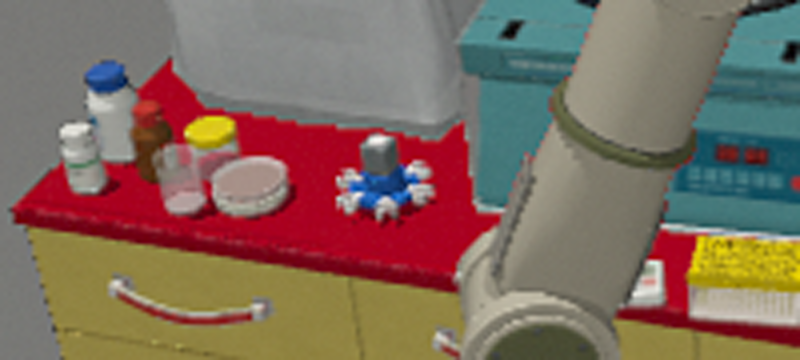

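View pics/sc_r.png

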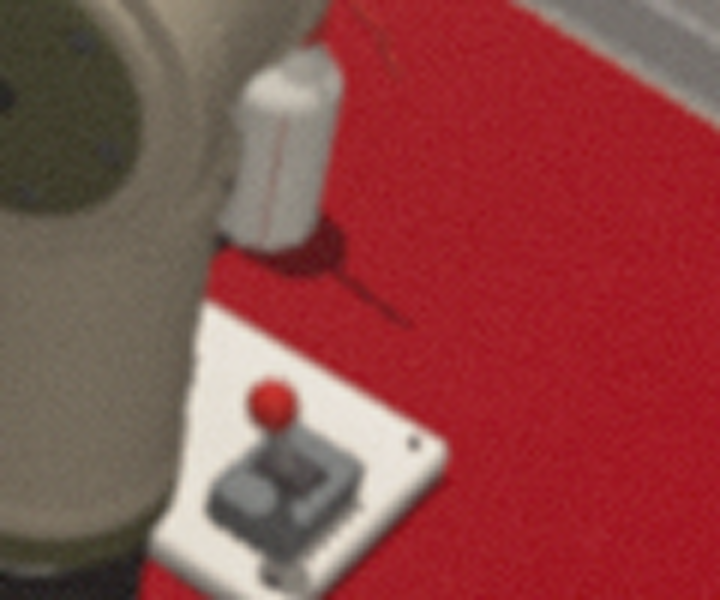

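View pics/si_r.png

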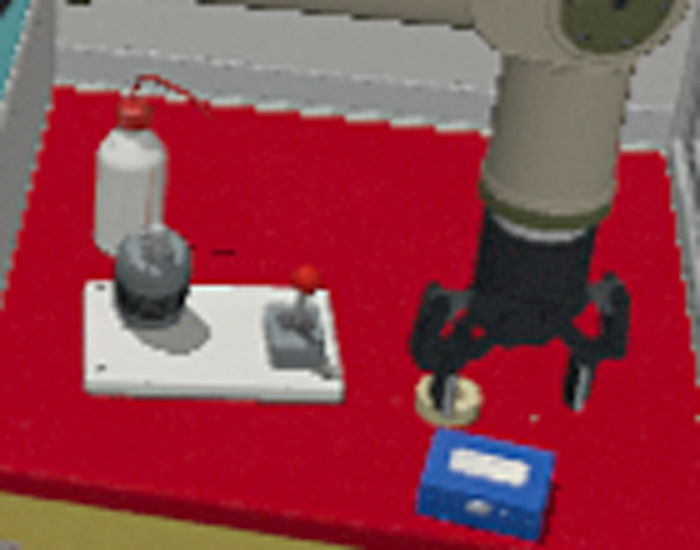

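Run:
```python
from h import *
a=load("scene1");b=load("side1");np.set_printoptions(precision=3,suppress=True)
for p in [(225,208),(293,263)]: print("cf",onz(a,*p,0))
for p in [(85,283),(330,290),(343,385),(87,385)]: print("plate",onz(b,320+p[0]/5,170+p[1]/5,0.02))
print("plate sc",onz(a,320+447/6,220+445/6,.02),onz(a,320+148/6,220+548/6,.02))
print("ball",tri([(a,320+272/6,220+405/6),(b,320+304/5,170+278/5)]))
print("boss",onz(b,110+379/4,180+140/4,.085),onz(b,110+386/4,180+185/4,.02))
print("bottle",onz(b,320+130/5,170+245/5,0), "tape",onz(b,320+448/5,170+395/5,.019))
print("edge",onz(b,122,234,0),onz(b,320,265,0))
o=manip.get_obs();print(o["tcp_rot"])
```

```text
cf [ 0.479  0.284 -0.   ]
cf [ 0.507 -0.139  0.   ]
plate [ 0.619 -0.228  0.02 ]
plate [ 0.662 -0.455  0.02 ]
plate [ 0.513 -0.478  0.02 ]
plate [ 0.459 -0.258  0.02 ]
plate sc [ 0.668 -0.45   0.02 ] [ 0.491 -0.411  0.02 ]
ball (array([ 0.535, -0.433,  0.113]), [np.float64(0.00015326771121657002), np.float64(0.0001532677112164386)])
boss [0.473 0.385 0.085] [0.473 0.385 0.02 ]
bottle [ 0.725 -0.256  0.   ] tape [ 0.522 -0.569  0.019]
edge [0.341 0.772 0.   ] [ 0.341 -0.203  0.   ]
[-0.     0.986  0.167 -0.   ]
```

```bash
cat >> h.py <<'E'
from scipy.spatial.transform import Rotation as Ro
def quat(R): 
    q=Ro.from_matrix(R).as_quat(); return np.array([q[3],q[0],q[1],q[2]])
def rotm(q): return Ro.from_quat([q[1],q[2],q[3],q[0]]).as_matrix()
def tool(axis,yaw):
    """tool z = -axis (axis=unit vector up); tool y at heading yaw (rad, world), projected perpendicular"""
    a=np.asarray(axis,float);a/=np.linalg.norm(a); z=-a
    y=np.array([np.cos(yaw),np.sin(yaw),0]); y-=z*(y@z); y/=np.linalg.norm(y)
    return np.column_stack([np.cross(y,z),y,z])
E
python3 - <<'E'
from h import *
np.set_printoptions(precision=3,suppress=True)
print(rotm(manip.get_obs()["tcp_rot"]))
b=load("side1")
for z in (0,.1,.2,.25,.3): print("cfz",z,proj(b,[.479,.284,z]))
for P in [(.2,-.5,.35),(.35,-.2,.4),(.4,0,.35),(.4,0,.45),(.35,.2,.4),(.36,.3,.3),(.40,.36,.25),(.47,.385,.15)]:
    for yaw in (np.pi/2,np.pi/4,0,-np.pi/4):
        q=manip.ik(P,quat(tool([0,0,1],yaw))); print(P,round(yaw,2),q)
for yaw in np.radians([-30,0,30,60,90,120]):
    a=np.array([-.413,-.088,.906]);P=np.array([.542,-.303,.115])+a*.046
    print("shaft",yaw,manip.ik(P,quat(tool(a,yaw))),manip.ik(P+a*.06,quat(tool(a,yaw))) )
E
```

```text
[[ 0.944  0.33  -0.   ]
 [ 0.33  -0.944  0.001]
 [ 0.    -0.001 -1.   ]]
cfz 0 [226.697 231.802]
cfz 0.1 [224.683 214.335]
cfz 0.2 [222.562 195.939]
cfz 0.25 [221.459 186.369]
cfz 0.3 [220.325 176.538]
(0.2, -0.5, 0.35) 1.57 [ 1.437  0.189 -0.368  1.37   0.068  1.595  2.648]
(0.2, -0.5, 0.35) 0.79 [ 1.356  0.182 -0.268  1.374  0.048  1.593  1.878]
(0.2, -0.5, 0.35) 0 [ 1.274  0.176 -0.17   1.378  0.03   1.591  1.107]
(0.2, -0.5, 0.35) -0.79 [ 1.186  0.171 -0.066  1.382  0.011  1.59   0.336]
(0.35, -0.2, 0.4) 1.57 [ 0.942 -0.115 -0.439  1.557 -0.049  1.689  2.071]
(0.35, -0.2, 0.4) 0.79 [ 0.926 -0.115 -0.425  1.557 -0.048  1.689  1.283]
(0.35, -0.2, 0.4) 0 [ 0.904 -0.115 -0.406  1.558 -0.045  1.689  0.495]
(0.35, -0.2, 0.4) -0.79 [ 0.808 -0.115 -0.322  1.561 -0.036  1.689 -0.302]
(0.4, 0, 0.35) 1.57 [ 0.707 -0.142 -0.68   1.67  -0.089  1.582  1.602]
(0.4, 0, 0.35) 0.79 [-0.042 -0.136 -0.033  1.694 -0.004  1.584  0.711]
(0.4, 0, 0.35) 0 [-0.024 -0.135 -0.048  1.693 -0.007  1.584 -0.072]
(0.4, 0, 0.35) -0.79 [ 0.683 -0.14  -0.66   1.67  -0.086  1.582 -0.759]
(0.4, 0, 0.45) 1.57 [ 0.713 
[... 1477 characters left out ...]
  1.831 -0.347  0.831  0.28 ] [ 0.988  0.146 -0.302  1.798 -0.364  0.958  0.296]
shaft 0.0 [ 0.968  0.232 -0.337  1.83  -0.342  0.83   0.828] [ 0.993  0.146 -0.308  1.798 -0.363  0.958  0.846]
shaft 0.5235987755982988 [ 0.965  0.231 -0.334  1.83  -0.343  0.83   1.403] [ 0.993  0.146 -0.308  1.798 -0.362  0.958  1.421]
shaft 1.0471975511965976 [ 1.002  0.235 -0.376  1.829 -0.328  0.828  1.934] [ 1.012  0.148 -0.329  1.797 -0.358  0.957  1.96 ]
shaft 1.5707963267948966 [ 1.01   0.236 -0.385  1.828 -0.324  0.827  2.426] [ 1.006  0.147 -0.322  1.797 -0.359  0.957  2.455]
shaft 2.0943951023931953 [ 1.671  0.518 -1.27   1.805  0.276  0.839  2.444] [ 1.76   0.368 -1.261  1.771  0.057  0.933  2.617]
```

Run:
```python
from h import *
np.set_printoptions(precision=3,suppress=True)
R=tool([0,0,1],1.04); P=[.51,-.295,.36]
print(manip.ik(P,quat(R)))
manip.goto(P,quat(R)); o=manip.get_obs(); print(o["t"],o["q"],o["ft_force"])
cam("wrist","w1")
```

```text
[ 0.822  0.323 -0.491  1.202  0.151  1.652  1.405]
1.875 [ 0.823  0.323 -0.49   1.202  0.151  1.652  1.404] [-0.12   0.382  0.765]
```

View pics/w1.png

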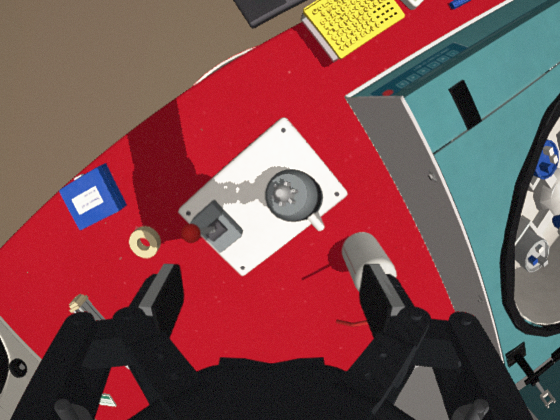

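Run:
```python
from h import *
np.set_printoptions(precision=4,suppress=True)
c=load("w1"); crop(c,250,150,350,240,8,"w1h")
hsv=cv2.cvtColor(c["pixels"],cv2.COLOR_BGR2HSV)
m=((hsv[...,1]<60)&(hsv[...,2]>170)).astype(np.uint8)*255
m[:, :165]=0;m[:,355:]=0;m[285:]=0;m[:105]=0
n,l,st,ce=cv2.connectedComponentsWithStats(m)
k=1+np.argmax(st[1:,4]);pl=(l==k).astype(np.uint8)
cn=max(cv2.findContours(pl,0,1)[0],key=cv2.contourArea)[:,0]
pts=np.array([onz(c,u,v,.02)[:2] for u,v in cn]).astype(np.float32)
# keep hull; min area rect
h=cv2.convexHull(pts); print(cv2.minAreaRect((h*1000).astype(np.float32)))
m2=(((hsv[...,0]<8)|(hsv[...,0]>172))&(hsv[...,1]>150)).astype(np.uint8)
for u,v in [(284,118),(347,193),(242,276),(179,209)]: print(onz(c,u,v,.02))
for u,v in [(283.5,130),(336,193.5),(242.5,267),(188,214)]: print("screw",onz(c,u,v,.02))
```

```text
((558.6888427734375, -308.8223571777344), (157.33026123046875, 144.9098358154297), 10.196935653686523)
[ 0.4717 -0.2534  0.02  ]
[ 0.6215 -0.2255  0.02  ]
[ 0.6632 -0.4471  0.02  ]
[ 0.508  -0.4696  0.02  ]
screw [ 0.4868 -0.2631  0.02  ]
screw [ 0.6133 -0.2413  0.02  ]
screw [ 0.6486 -0.4366  0.02  ]
screw [ 0.5227 -0.4615  0.02  ]
```

View pics/w1h.png

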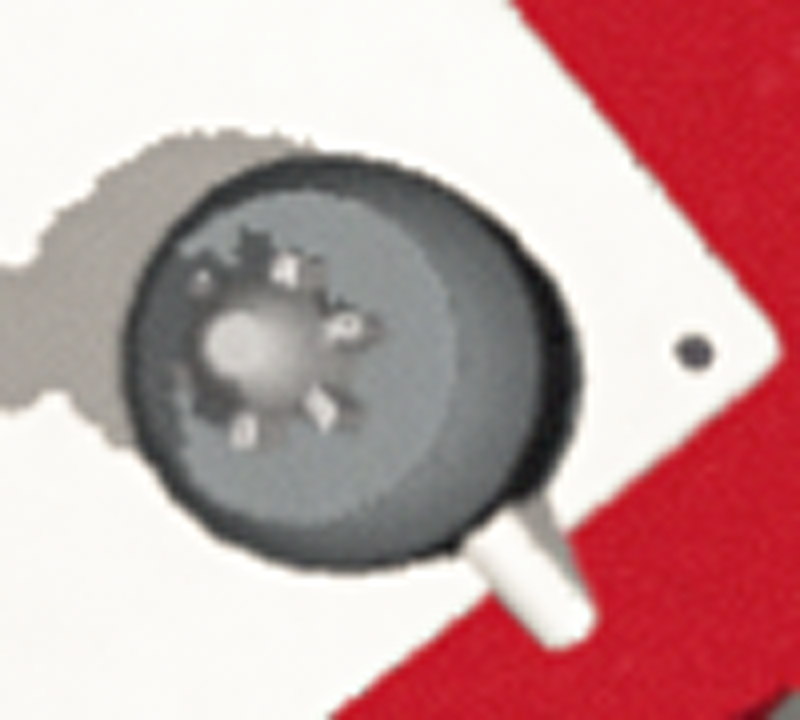

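```bash
cat >> h.py <<'E'
yaw=.177; C0=np.array([.567,-.350,0])
RZ=Ro.from_euler('z',yaw).as_matrix()
SH=C0+RZ@np.array([-.010,.055,.115])
AX=RZ@np.array([-np.sin(np.radians(25)),0,np.cos(np.radians(25))])
PIV=C0+RZ@np.array([-.020,-.075,.042])
EX=RZ@np.array([np.cos(np.radians(25)),0,np.sin(np.radians(25))]); EY=np.cross(AX,EX) # head frame
E
python3 - <<'E'
from h import *
np.set_printoptions(precision=4,suppress=True)
c=load("w1")
print("SH",SH,proj(c,SH),"tip",proj(c,SH+.037*AX),"piv",proj(c,PIV))
print(AX)
for th in (-.35,0,.35):pass
for u,v in [(203,280),(287,268),(347,325),(322,408),(244,430)]:
    u=250+u/8-.5;v=150+v/8-.5
    C,d=ray(c,u,v);P0=SH+.022*AX;X=C+d*((P0-C)@AX)/(d@AX);r=X-P0
    print("tooth r",np.hypot(r@EX,r@EY)*1000,"x,y",r@EX*1000,r@EY*1000,"ang",np.degrees(np.arctan2(r@EY,r@EX)))
hsv=cv2.cvtColor(c["pixels"],cv2.COLOR_BGR2HSV); sub=c["pixels"][215:250,175:205]; 
u,v=190.5,232.5
print("ball ray at z.11",onz(c,u,v,.11),"pivot",PIV)
a=load("scene1");b=load("side1")
print(tri([(a,320+272/6,220+405/6),(b,320+304/5,170+278/5),(c,u,v)]), np.linalg.norm(np.array([.535,-.433,.113])-PIV))
for s,cc in (("scene",a),("side",b)): print(s,proj(cc,SH),proj(cc,PIV))
E
```

```text
SH [ 0.5475 -0.2976  0.115 ] [286.7348 193.5902] tip [279.1789 191.9995] piv [215.8232 228.2034]
[-0.416  -0.0744  0.9063]
tooth r 13.460197360656496 x,y -13.408166422876192 -1.1823646494544602 ang -174.9605546380711
tooth r 11.900844331298003 x,y -6.713750246578046 9.826273628612276 ang 124.34263887938876
tooth r 12.904284698243359 x,y 5.537710928876496 11.655656190945216 ang 64.58717142503916
tooth r 12.797608268530988 x,y 12.73635678431268 1.2505971603458352 ang 5.607959929046128
tooth r 12.754715067857303 x,y 7.968259073532567 -9.959397762881652 ang -51.337592975061476
ball ray at z.11 [ 0.5303 -0.4355  0.11  ] pivot [ 0.5605 -0.4273  0.042 ]
(array([ 0.531, -0.434,  0.116]), [np.float64(0.00231024493557948), np.float64(0.000430341524432739), np.float64(0.002184730219929158)]) 0.07565782830995454
scene [336.1996 259.1364] [366.264  299.6792]
side [350.4315 219.8179] [378.4769 235.4083]
```

Run:
```python
from h import *
np.set_printoptions(precision=3,suppress=True)
manip.move_j([.8,-.107,0,1.45,0,1.8,1.4]); print(manip.get_obs()["tcp_pos"])
manip.move_j([-.65,-.107,0,1.45,0,1.8,1.4]); print(manip.get_obs()["tcp_pos"])
R=tool([0,0,1],2.25); P=[.434,.353,.36]
print(manip.ik(P,quat(R)))
manip.goto(P,quat(R)); o=manip.get_obs(); print(o["t"],o["q"],o["ft_force"])
cam("wrist","w2");c=load("w2"); print(proj(c,[.473,.385,.085])); u,v=map(int,proj(c,[.473,.385,.085])); crop(c,max(u-50,0),max(v-45,0),u+50,v+45,8,"w2h")
```

```text
[ 0.257 -0.309  0.449]
[0.338 0.216 0.45 ]
[-0.71   0.218 -0.038  1.304  0.008  1.62   1.504]
5.6833 [-0.709  0.216 -0.037  1.303  0.008  1.621  1.503] [-0.576 -1.282  0.429]
[272.553 199.282]
```

View pics/w2.png

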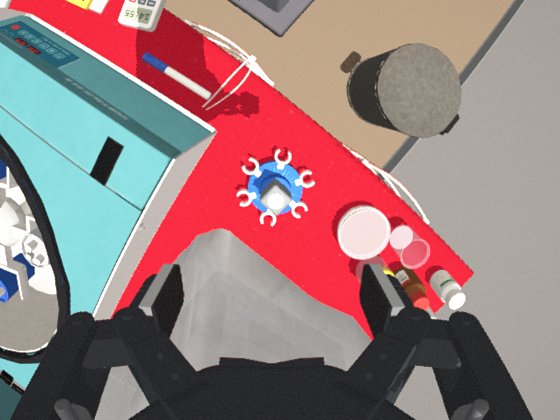

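View pics/w2h.png

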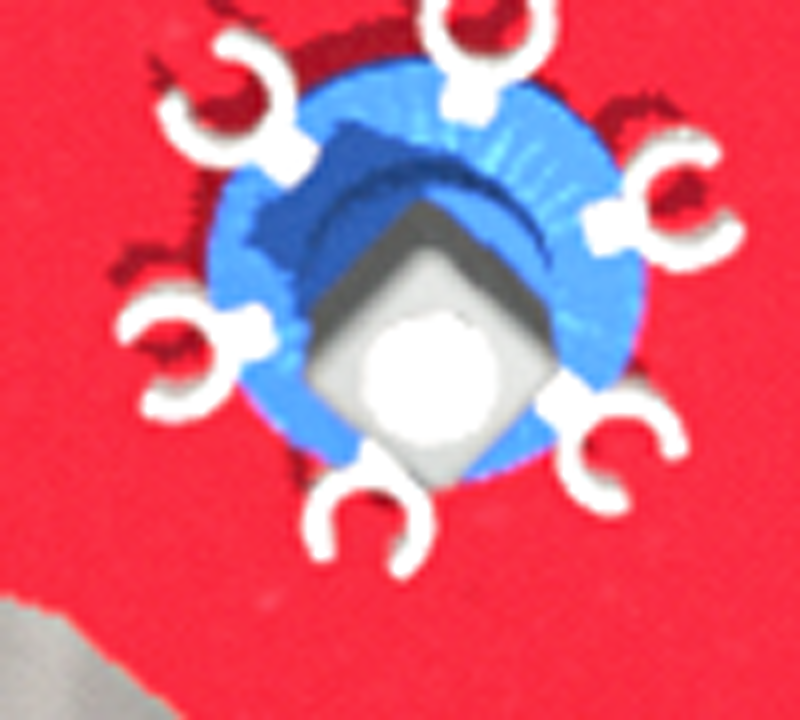

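Run:
```python
from h import *
np.set_printoptions(precision=4,suppress=True)
c=load("w2")
P=np.array([onz(c,222+u/8-.5,154+v/8-.5,.085)[:2] for u,v in [(428,247),(558,362),(440,490),(308,375)]])
print(P,P.mean(0)); E=np.diff(np.vstack([P,P[:1]]),axis=0); print(np.linalg.norm(E,axis=1),np.degrees(np.arctan2(E[:,1],E[:,0])))
ctr=P.mean(0)
for u,v in [(468,100),(605,228),(565,395),(375,455),(255,335),(295,160)]:
    X=onz(c,222+u/8-.5,154+v/8-.5,.026)[:2]-ctr; print("clip",np.linalg.norm(X),np.degrees(np.arctan2(X[1],X[0])))
R=c["R"]
b=load("side1");print("side boss",tri([(b,110+379/4,180+140/4),(c,222+433/8-.5,154+370/8-.5)]))
```

```text
[[0.4547 0.3745]
 [0.4566 0.4042]
 [0.487  0.4032]
 [0.4848 0.3727]] [0.4708 0.3887]
[0.0298 0.0304 0.0305 0.0301] [ 86.3945  -1.9775 -94.0222 176.6566]
clip 0.03477278709963822 -153.05324756447212
clip 0.0345737224870202 144.39192680220003
clip 0.03563763402921027 86.31454896032625
clip 0.037811216093062476 22.674484638923822
clip 0.03547676109642347 -31.65001376975348
clip 0.03390756438762124 -92.87427015612464
side boss (array([0.4716, 0.3868, 0.0854]), [np.float64(0.0019625885033303573), np.float64(0.00196258850333035)])
```

```bash
python3 - <<'E'
from h import *
np.set_printoptions(precision=3,suppress=True)
c=load("w2")
for z in (0,.1,.2): print("bag",z,onz(c,222,232,z),onz(c,195,240,z),onz(c,330,300,z),"cf corner",onz(c,214,131,z),onz(c,175,205,z))
for yw in np.radians([-3.2,86.8,176.8]):
  for z in (.15,.048): print(yw,z,manip.ik([.471,.388,z],quat(tool([0,0,1],yw))))
E
python3 - <<'E'
import cv2;a=cv2.imread('pics/side1.png');cv2.imwrite('pics/bag.png',cv2.resize(a[95:250,110:340],None,fx=3.4,fy=3.4,interpolation=2))
E
```

```text
bag 0 [0.593 0.372 0.   ] [0.636 0.344 0.   ] [0.581 0.612 0.   ] cf corner [0.464 0.261 0.   ] [0.604 0.28  0.   ]
bag 0.1 [0.549 0.358 0.1  ] [0.583 0.335 0.1  ] [0.539 0.55  0.1  ] cf corner [0.445 0.269 0.1  ] [0.558 0.284 0.1  ]
bag 0.2 [0.504 0.343 0.2  ] [0.53  0.326 0.2  ] [0.498 0.488 0.2  ] cf corner [0.427 0.277 0.2  ] [0.511 0.288 0.2  ]
-0.05585053606381855 0.15 [-0.904  0.403  0.215  1.538 -0.09   1.21  -0.73 ]
-0.05585053606381855 0.048 [-0.901  0.505  0.212  1.638 -0.12   1.012 -0.707]
1.514945790731078 0.15 [-0.762  0.4    0.027  1.531 -0.011  1.211  0.782]
1.514945790731078 0.048 [-0.759  0.499  0.023  1.631 -0.013  1.012  0.783]
3.085742117525975 0.15 [-0.65   0.405 -0.121  1.525  0.051  1.215  2.307]
3.085742117525975 0.048 [-0.653  0.504 -0.117  1.625  0.067  1.017  2.295]
```

View pics/bag.png

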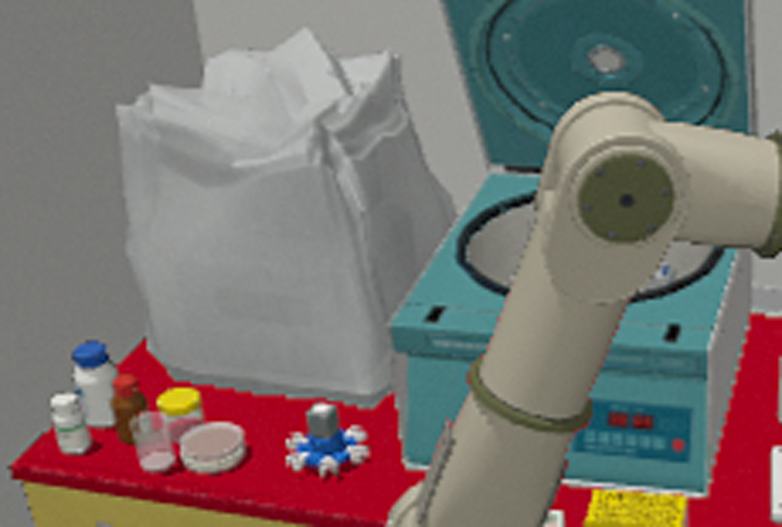

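Run:
```python
from h import *
np.set_printoptions(precision=3,suppress=True)
b=load("side1");print(onz(b,155.6,201,0),onz(b,223,212.6,0))
R=tool([0,0,1],np.radians(86.8));Q=quat(R)
manip.goto([.471,.388,.16],Q)
c=cam("wrist","w3")
manip.move_linear([.471,.388,.050],v=.08); o=manip.get_obs();print(o["t"],o["tcp_pos"],o["ft_force"])
cam("wrist","w4")
```

```text
[0.661 0.773 0.   ] [0.637 0.369 0.   ]
8.15 [0.471 0.388 0.051] [-0.611  0.175 -0.125]
```

View pics/w4.png

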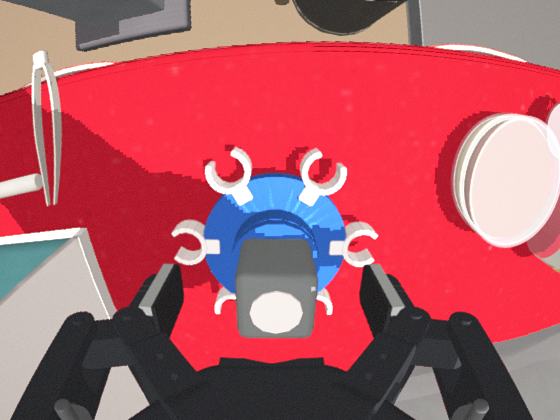

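Run:
```python
from h import *
np.set_printoptions(precision=3,suppress=True)
manip.move_linear([.471,.388,.047],v=.05)
o=manip.get_obs();print(o["tcp_pos"],o["ft_force"])
g=manip.set_gripper(0.02,90); o=manip.get_obs();print(g,o["t"],o["finger_gap"],o["ft_force"])
manip.move_linear([.471,.388,.16],v=.12); o=manip.get_obs();print(o["t"],o["tcp_pos"],o["finger_gap"],o["ft_force"])
cam("wrist","w5")
```

```text
[0.471 0.388 0.047] [-0.22   0.539 -0.42 ]
False 8.975 0.033020958698048046 [-0.598  0.779  1.637]
10.0667 [0.471 0.388 0.159] 0.0329997184944179 [-0.557 -0.856 -2.312]
```

View pics/w5.png

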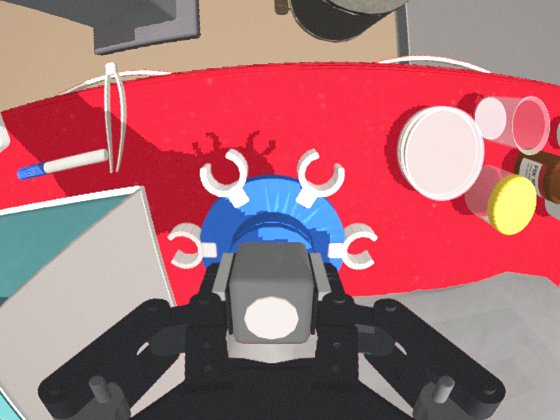

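```bash
cat >> h.py <<'E'
L0=.047
def pose(h,th,dx=0,dy=0):
    """TCP pose with carousel origin h above shoulder, tool y at angle th(deg) in head frame, lateral offset dx,dy (m) in head frame"""
    t=np.radians(th); ty=np.cos(t)*EX+np.sin(t)*EY; tz=-AX
    R=np.column_stack([np.cross(ty,tz),ty,tz])
    return SH+AX*(h+L0)+dx*EX+dy*EY, quat(R)
def st(msg=""):
    o=manip.get_obs(); f=o["ft_force"]; p=np.array(o["tcp_pos"])-L0*AX-SH
    print(msg,"t%.1f"%o["t"],"h %.1f lat %.1f %.1f"%(p@AX*1e3,p@EX*1e3,p@EY*1e3),"F ax %.1f ex %.1f ey %.1f |%.1f|"%(f@AX,f@EX,f@EY,np.linalg.norm(f)),"Tax %.2f"%(np.array(o["ft_torque"])@AX),"gap %.4f"%o["finger_gap"]); return o
E
python3 - <<'E'
from h import *
np.set_printoptions(precision=3,suppress=True)
manip.move_j([-.65,-.107,0,1.45,0,1.8,.78])
manip.move_j([.75,-.107,0,1.45,0,1.8,.6]); o=manip.get_obs();print(o["t"],o["tcp_pos"],o["finger_gap"])
for th in (-24.4,5.6,35.6,-54.4):
  for h in (.09,0): print(th,h,manip.ik(*pose(h,th)))
manip.goto(*pose(.09,-24.4)); st()
a=cam("scene","s5");b=cam("side","d5");
crop(a,290,190,410,290,6,"s5c");crop(b,290,150,430,260,5,"d5c")
E
```

```text
13.35 [ 0.272 -0.295  0.449] 0.03293526113660098
-24.4 0.09 [ 0.718  0.083 -0.009  1.799 -0.396  1.01   0.63 ]
-24.4 0 [ 0.694  0.204 -0.049  1.851 -0.421  0.827  0.645]
5.6 0.09 [ 0.673  0.081  0.038  1.8   -0.401  1.012  1.158]
5.6 0 [ 0.661  0.203 -0.012  1.852 -0.432  0.829  1.177]
35.6 0.09 [ 0.619  0.079  0.095  1.803 -0.407  1.013  1.686]
35.6 0 [ 0.62   0.201  0.034  1.854 -0.445  0.832  1.711]
-54.4 0.09 [ 0.747  0.084 -0.04   1.797 -0.392  1.01   0.104]
-54.4 0 [ 0.722  0.205 -0.081  1.85  -0.412  0.825  0.115]
 t14.5 h 90.9 lat 0.7 -0.2 F ax -1.7 ex -1.1 ey 0.3 |2.1| Tax 0.05 gap 0.0329
```

View pics/s5c.png

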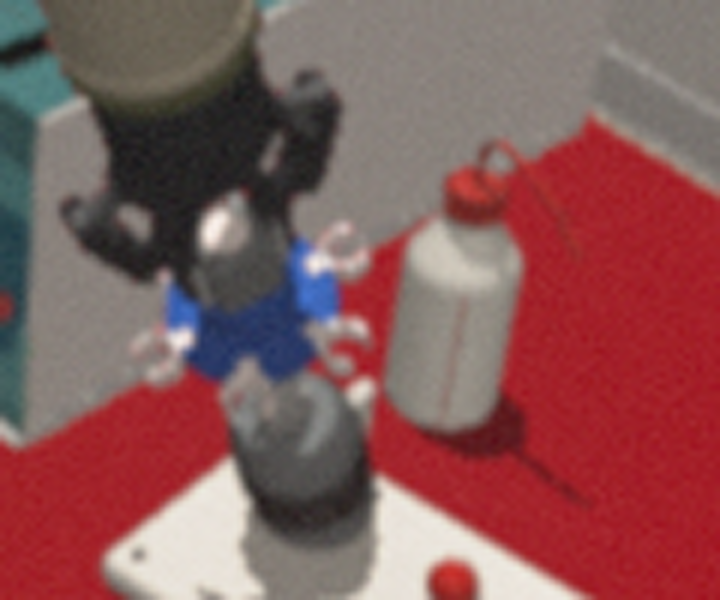

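View pics/d5c.png

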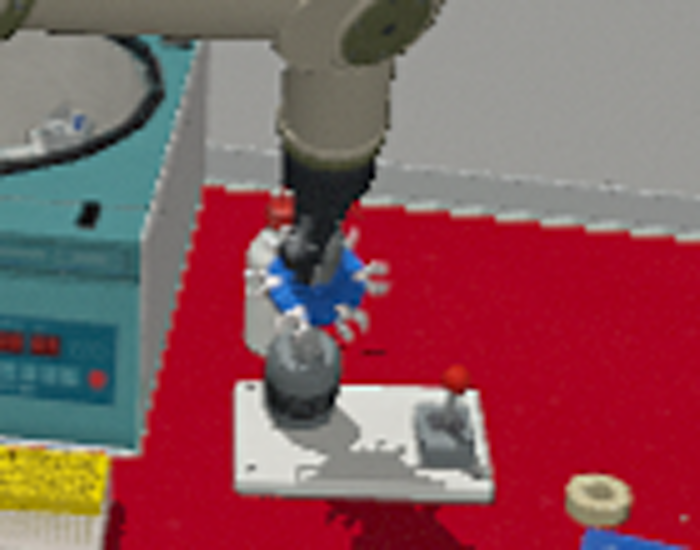

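Looks in line with the shaft. Now I descend with force checks.

Run:
```python
from h import *
o=st("free")
manip.move_linear(*pose(.042,-24.4),v=.08); st()
for h in (.036,.033,.030,.027,.025,.023,.021,.019,.017):
    manip.move_linear(*pose(h,-24.4),v=.03); o=st("%.3f"%h)
    f=np.array(o["ft_force"])
    if abs(f@AX+1.7)>10 or np.linalg.norm(f)>14: break
```

```text
free t14.6 h 91.3 lat 0.9 -0.5 F ax -1.6 ex -1.4 ey 0.1 |2.1| Tax 0.02 gap 0.0331
 t15.3 h 42.2 lat 0.1 -0.2 F ax -1.9 ex -0.4 ey 0.1 |2.0| Tax 0.01 gap 0.0330
0.036 t15.7 h 35.9 lat -0.0 0.1 F ax -1.6 ex -1.0 ey 0.7 |2.0| Tax 0.02 gap 0.0330
0.033 t15.9 h 32.8 lat -0.1 0.1 F ax -2.1 ex -1.9 ey 0.2 |2.8| Tax 0.00 gap 0.0328
0.030 t16.2 h 29.8 lat -0.1 0.1 F ax -1.8 ex -0.9 ey 0.3 |2.1| Tax -0.05 gap 0.0328
0.027 t16.4 h 26.7 lat 0.0 0.3 F ax -3.5 ex -0.7 ey 1.0 |3.7| Tax -0.04 gap 0.0330
0.025 t16.7 h 24.8 lat 0.1 0.3 F ax -3.3 ex 0.6 ey 1.2 |3.6| Tax 0.02 gap 0.0333
0.023 t16.9 h 22.8 lat 0.1 0.2 F ax -4.1 ex 0.9 ey 1.6 |4.5| Tax 0.01 gap 0.0331
0.021 t17.2 h 21.3 lat 0.3 0.0 F ax 3.3 ex 0.2 ey 3.8 |5.0| Tax 0.02 gap 0.0330
0.019 t17.4 h 21.0 lat 0.4 -0.2 F ax 21.3 ex -4.2 ey 9.2 |23.5| Tax 0.01 gap 0.0331
```

Run:
```python
from h import *
manip.move_linear(*pose(.0235,-24.4),v=.03); st()
manip.move_linear(*pose(.0235,5.6),v=.01) if 0 else manip.goto(*pose(.0235,5.6)); st("rot")
for h in (.021,.019,.017,.0145,.012):
    manip.move_linear(*pose(h,5.6),v=.03); o=st("%.3f"%h)
    f=np.array(o["ft_force"])
    if abs(f@AX+1.7)>16: break
```

```text
t17.8 h 23.4 lat 0.1 0.1 F ax -2.5 ex 0.2 ey 2.4 |3.5| Tax -0.04 gap 0.0327
rot t18.3 h 23.2 lat -0.3 -0.2 F ax -3.3 ex 0.7 ey 0.5 |3.5| Tax -0.03 gap 0.0332
0.021 t18.6 h 20.7 lat -0.3 -0.0 F ax -3.1 ex -0.9 ey 0.8 |3.3| Tax -0.02 gap 0.0331
0.019 t18.8 h 18.8 lat -0.2 -0.1 F ax -3.3 ex -0.3 ey 0.0 |3.4| Tax -0.00 gap 0.0330
0.017 t19.1 h 16.9 lat -0.1 -0.0 F ax -4.0 ex -1.3 ey 0.4 |4.2| Tax 0.00 gap 0.0333
0.015 t19.3 h 14.3 lat -0.2 0.0 F ax -2.2 ex -1.3 ey -1.3 |2.9| Tax -0.01 gap 0.0328
0.012 t19.6 h 11.8 lat -0.1 -0.0 F ax -2.2 ex -1.3 ey -0.2 |2.5| Tax 0.02 gap 0.0332
```

Meshed with no force. I continue down to the shoulder.

Run:
```python
from h import *
for h in (.009,.006,.003,.001,-.0005,-.002,-.0035,-.005,-.0065):
    manip.move_linear(*pose(h,5.6),v=.03); o=st("%.4f"%h)
    f=np.array(o["ft_force"])
    if abs(f@AX+1.7)>25 or np.linalg.norm(f)>35: break
a=cam("scene","s6");b=cam("side","d6");w=cam("wrist","w6")
crop(a,290,190,410,290,6,"s6c");crop(b,290,150,430,260,5,"d6c")
```

```text
0.0090 t19.8 h 8.7 lat -0.1 0.0 F ax -2.0 ex -1.8 ey 0.5 |2.7| Tax -0.06 gap 0.0333
0.0060 t20.1 h 5.8 lat -0.1 0.0 F ax -2.0 ex -0.1 ey -0.2 |2.0| Tax 0.01 gap 0.0333
0.0030 t20.3 h 2.8 lat -0.1 0.0 F ax -2.6 ex -1.5 ey 0.3 |3.0| Tax -0.03 gap 0.0332
0.0010 t20.6 h 0.9 lat -0.1 -0.0 F ax -3.1 ex -0.9 ey 0.3 |3.2| Tax -0.01 gap 0.0334
-0.0005 t20.8 h -0.3 lat 0.2 -0.2 F ax -0.7 ex -0.8 ey 0.4 |1.2| Tax -0.00 gap 0.0331
-0.0020 t21.1 h -0.5 lat 0.3 -0.3 F ax 15.7 ex -3.2 ey 4.6 |16.6| Tax -0.07 gap 0.0331
-0.0035 t21.3 h -0.5 lat 0.4 -0.4 F ax 31.8 ex -8.3 ey 11.2 |34.7| Tax -0.16 gap 0.0328
```

View pics/s6c.png

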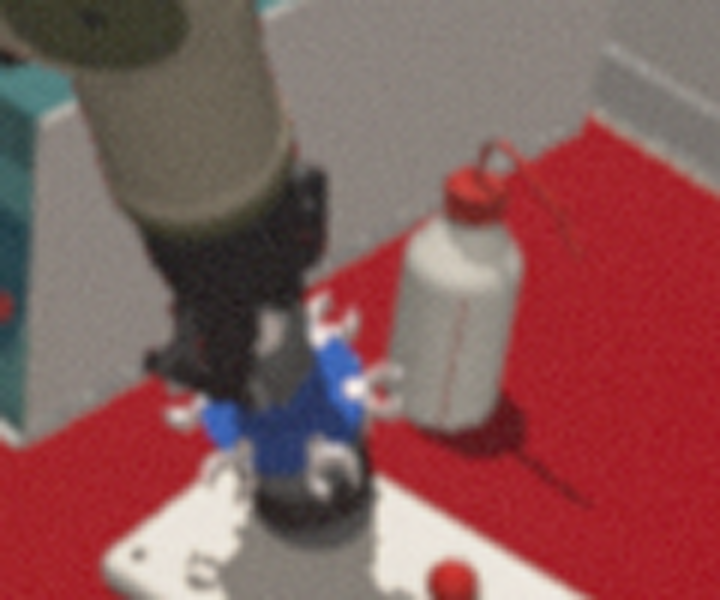

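View pics/w6.png

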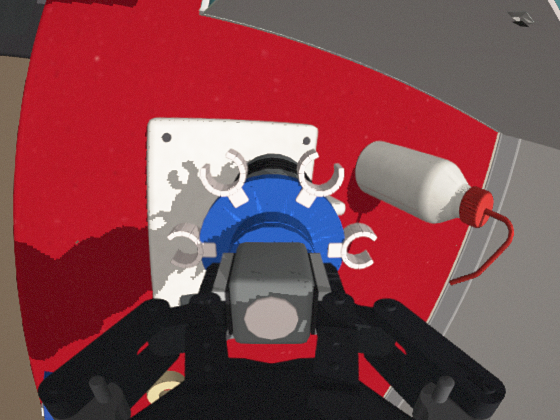

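Run:
```python
from h import *
np.set_printoptions(precision=3,suppress=True)
manip.move_linear(*pose(-.0008,5.6),v=.03); st()
print(manip.set_gripper(.06)); st("open")
manip.move_linear(*pose(.07,5.6),v=.1); st("back")
c=cam("wrist","w7"); cam("scene","s7"); b=cam("side","d7")
crop(b,290,150,430,260,5,"d7c")
```

```text
t21.7 h -0.4 lat 0.2 -0.2 F ax 7.7 ex -1.9 ey 2.9 |8.5| Tax -0.09 gap 0.0329
False
open t22.1 h -1.0 lat 0.1 -0.1 F ax 0.2 ex -0.7 ey -0.4 |0.8| Tax 0.03 gap 0.0600
back t22.9 h 69.4 lat -0.3 0.4 F ax -0.6 ex 0.3 ey 0.5 |0.8| Tax 0.01 gap 0.0604
```

View pics/w7.png

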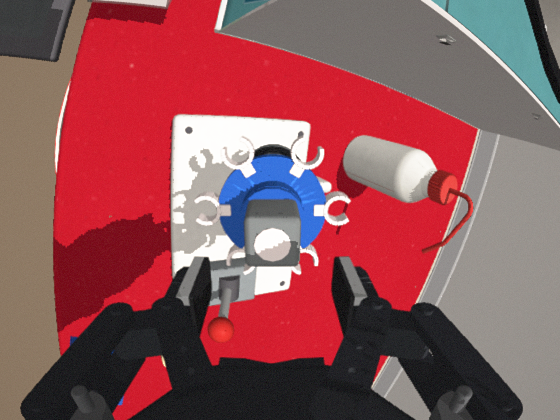

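View pics/d7c.png

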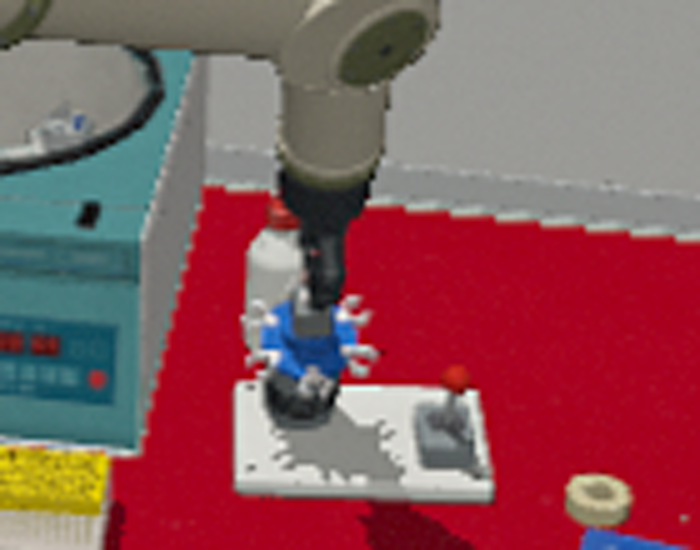

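Run:
```python
from h import *
np.set_printoptions(precision=3,suppress=True)
c=load("w7");b=load("d7")
print("boss top",proj(c,SH+AX*.085),"if 22 high",proj(c,SH+AX*.107))
crop(c,225,190,325,275,7,"w7c")
print("ball",tri([(c,221,329),(b,290+455/5,150+377/5)]))
BR=lambda j:PIV+RZ@np.array([.08*np.sin(j-.5),0,.08*np.cos(j-.5)])
for j in (0,.1,1): print(j,BR(j),proj(c,BR(j)),proj(b,BR(j)))
R=np.column_stack([RZ@[0,-1,0],RZ@[-1,0,0],[0,0,-1]]);Q=quat(R)
for lx in (-.10,.02,.03):
  for z in (.25,.098): print(lx,z,manip.ik(PIV*[1,1,0]+RZ@np.array([lx,-.003,z]),Q))
```

```text
boss top [273.17  241.782] if 22 high [273.346 259.419]
ball (array([ 0.531, -0.434,  0.116]), [np.float64(0.0014018711949182084), np.float64(0.0014018711949183396)])
0 [ 0.523 -0.434  0.112] [212.85 328.39] [380.668 227.37 ]
0.1 [ 0.53  -0.433  0.116] [221.04  329.409] [380.595 225.792]
1 [ 0.598 -0.421  0.112] [283.761 314.689] [379.154 217.845]
-0.1 0.25 [-0.02   0.76   1.355  1.316 -0.739  1.611 -1.744]
-0.1 0.098 [-0.05   0.952  1.35   1.523 -0.934  1.42  -1.612]
0.02 0.25 [ 0.03   0.921  1.349  1.041 -0.904  1.726 -1.915]
0.02 0.098 [-0.041  1.078  1.346  1.268 -1.035  1.524 -1.807]
0.03 0.25 [ 0.037  0.934  1.348  1.012 -0.919  1.736 -1.933]
0.03 0.098 [-0.037  1.089  1.346  1.242 -1.044  1.533 -1.825]
```

View pics/w7c.png

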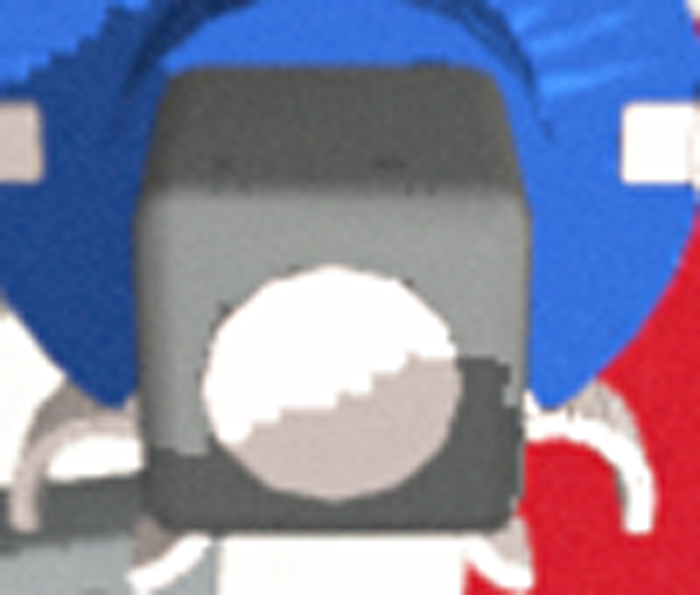

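Run:
```python
from h import *
np.set_printoptions(precision=3,suppress=True)
manip.move_linear(*pose(.12,5.6),v=.15)
manip.move_j([.8,-.107,0,1.45,0,1.8,-2.0])
manip.set_gripper(0.0,40); o=st()
R=np.column_stack([RZ@[0,-1,0],RZ@[-1,0,0],[0,0,-1]]);Q=quat(R)
for lx in (-.10,.02,.03):
  for z in (.25,.098): print(lx,z,manip.ik(PIV*[1,1,0]+RZ@np.array([lx,-.003,z]),Q))
```

```text
t26.8 h 378.4 lat -120.5 39.9 F ax -0.5 ex -0.4 ey -0.0 |0.6| Tax -0.01 gap -0.0003
-0.1 0.25 [ 0.753  0.421 -0.049  1.277  0.02   1.445 -2.258]
-0.1 0.098 [ 0.753  0.514 -0.047  1.484  0.025  1.144 -2.263]
0.02 0.25 [ 0.665  0.61  -0.141  0.998  0.081  1.539 -2.418]
0.02 0.098 [ 0.667  0.678 -0.128  1.226  0.085  1.243 -2.425]
0.03 0.25 [ 0.657  0.628 -0.148  0.969  0.087  1.549 -2.429]
0.03 0.098 [ 0.659  0.693 -0.134  1.2    0.09   1.254 -2.437]
```

Run:
```python
from h import *
np.set_printoptions(precision=3,suppress=True)
R=np.column_stack([RZ@[0,-1,0],RZ@[-1,0,0],[0,0,-1]]);Q=quat(R)
X=RZ@[1,0,0]
def P(lx,z): return PIV*[1,1,0]+RZ@np.array([lx,-.003,z])
manip.goto(P(-.10,.25),Q); manip.move_linear(P(-.10,.100),v=.15)
for lx in (-.07,-.055,-.04,-.03,-.02,-.01,-.003,.002,.006,.010,.013,.016,.019):
    manip.move_linear(P(lx,.100),v=.06); o=manip.get_obs(); f=np.array(o["ft_force"])
    print("%.3f t%.1f"%(lx,o["t"]),RZ.T@f, (RZ.T@(np.array(o["tcp_pos"])-PIV))*1e3)
    if np.linalg.norm(f)>10: break
b=cam("side","d8");a=cam("scene","s8");w=cam("wrist","w8");crop(b,330,190,430,260,7,"d8c")
```

```text
-0.070 t29.9 [-0.698 -0.031  0.061] [-69.979  -2.925  57.756]
-0.055 t30.2 [-1.095  0.444 -0.433] [-54.387  -2.734  57.886]
-0.040 t30.6 [-0.186  1.15   0.835] [-39.164  -2.541  57.817]
-0.030 t31.0 [-0.067  0.402 -0.418] [-29.234  -2.616  57.888]
-0.020 t31.3 [-0.034 -0.639  0.735] [-19.202  -2.622  57.925]
-0.010 t31.6 [ 0.801 -0.417 -0.519] [-9.232 -2.639 57.89 ]
-0.003 t31.9 [ 0.522 -0.165  0.475] [-2.379 -2.735 57.912]
0.002 t32.1 [-0.664  0.451 -0.263] [ 2.464 -2.786 57.958]
0.006 t32.4 [ 0.122  0.395 -0.024] [ 6.374 -2.847 57.981]
0.010 t32.6 [ 0.352 -0.04   0.787] [10.436 -2.815 57.97 ]
0.013 t32.9 [0.646 0.345 0.34 ] [13.235 -2.974 57.996]
0.016 t33.1 [-7.336  2.614  4.319] [13.885 -3.162 57.875]
0.019 t33.4 [-17.02    6.615   7.816] [14.268 -3.301 57.757]
```

View pics/w8.png

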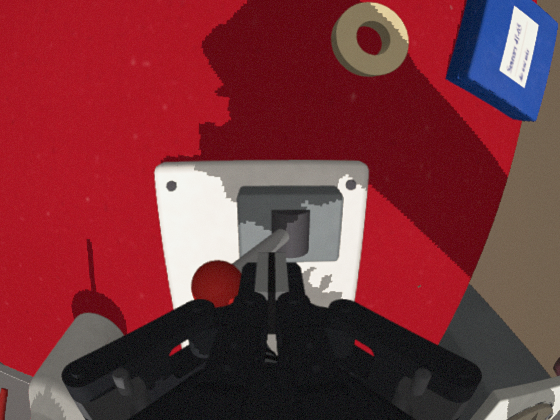

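View pics/d8c.png

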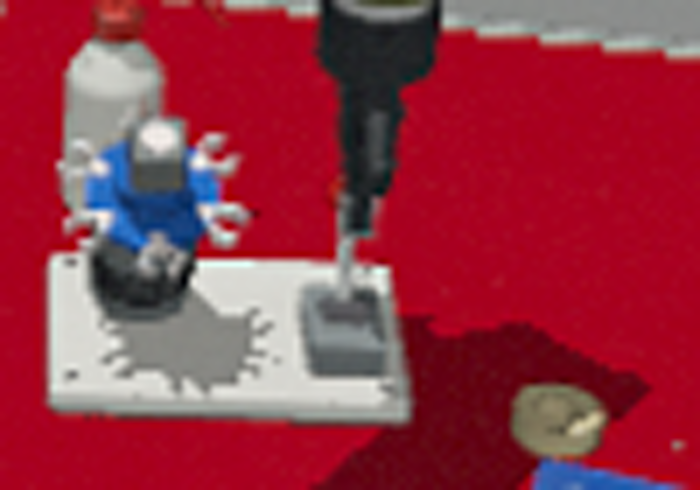

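Run:
```python
from h import *
np.set_printoptions(precision=3,suppress=True)
def P(lx,z): return PIV*[1,1,0]+RZ@np.array([lx,-.003,z])
manip.move_linear(P(-.06,.100),v=.12); manip.move_linear(P(-.09,.30),v=.2)
o=st(); c=cam("wrist","w9");b=cam("side","d9");a=cam("scene","s9")
BR=lambda j:PIV+RZ@np.array([.08*np.sin(j-.5),0,.08*np.cos(j-.5)])
for n,cc in (("w",c),("side",b),("scene",a)):
    print(n,[proj(cc,BR(j)) for j in (.1,.7,.85,1)],"boss",proj(cc,SH+AX*.085))
crop(b,330,190,430,260,7,"d9c");crop(a,290,190,420,290,6,"s9c")
```

```text
t35.5 h 161.5 lat -13.1 -132.5 F ax -0.2 ex 0.2 ey -0.2 |0.3| Tax 0.01 gap -0.0001
w [array([213.845, 181.831]), array([169.577, 183.52 ]), array([160.355, 182.884]), array([152.518, 181.87 ])] boss [206.287 328.916]
side [array([380.595, 225.792]), array([379.755, 219.039]), array([379.464, 218.244]), array([379.154, 217.845])] boss [351.683 209.494]
scene [array([363.943, 287.662]), array([373.312, 278.181]), array([375.305, 277.007]), array([377.062, 276.369])] boss [331.513 245.256]
```

View pics/w9.png

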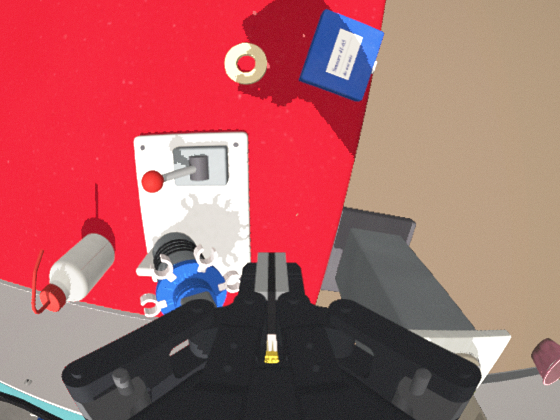

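View pics/s9c.png

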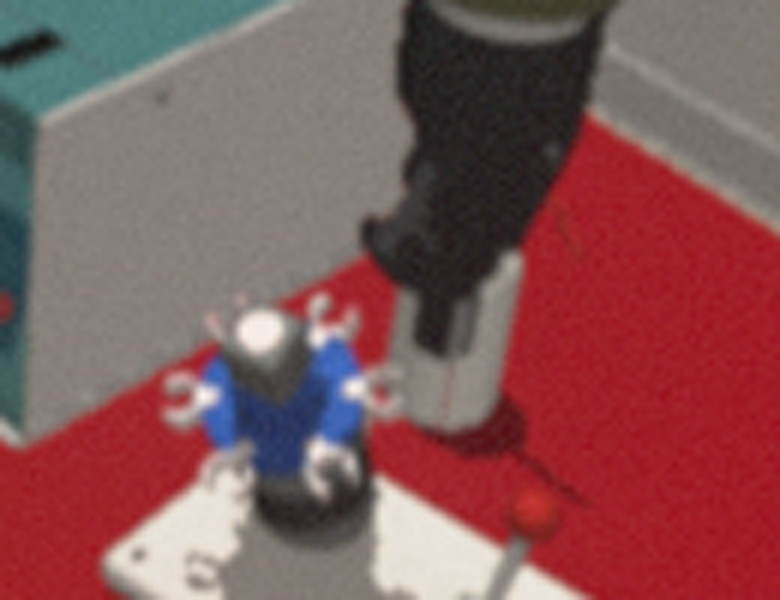

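View pics/d9c.png

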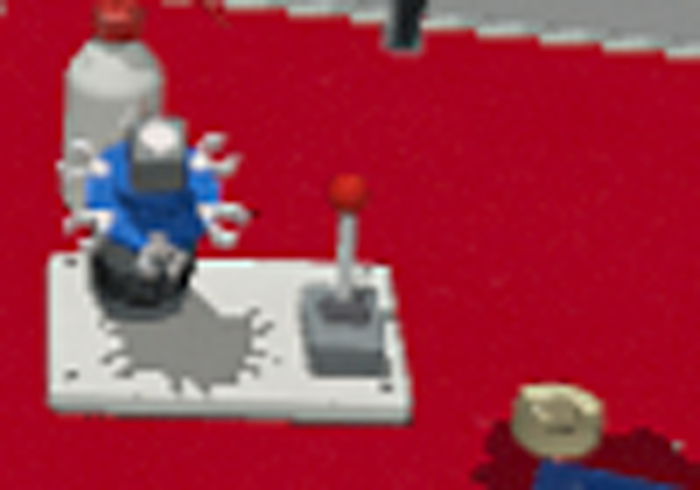

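Run:
```python
from h import *
np.set_printoptions(precision=2,suppress=True)
a=load("s9");b=load("d9");c=load("w7")
pa=(290+261/6-.5,190+331/6-.5);pb=(330+160/7-.5,190+138/7-.5);pc=(272.,244.2)
for S in ([(a,*pa),(b,*pb)],[(a,*pa),(b,*pb),(c,*pc)],[(b,*pb),(c,*pc)]):
    X,e=tri(S);d=X-SH;print("h %.1f ex %.1f ey %.1f"%(d@AX*1e3,d@EX*1e3,d@EY*1e3),np.array(e)*1e3)
```

```text
h 83.9 ex 3.4 ey -2.6 [1. 1.]
h 85.4 ex 1.4 ey -2.5 [2.24 0.39 2.21]
h 86.3 ex -0.1 ey -2.0 [1.02 1.02]
```

The boss top comes out 84–86 mm above the shoulder (85 expected when seated) and is within the calibration error sideways. The lever matches 1.0, and the robot is clear of everything.

Run:
```python
from h import *
st(); manip.hand_in()
```

```text
t35.6 h 161.6 lat -13.2 -132.6 F ax 0.3 ex 0.7 ey 0.1 |0.8| Tax 0.02 gap -0.0002
the job is handed in; nothing more can be done
```

The carousel is fully home on the splined shaft, the lever is all the way over to the rear, and I handed the job in at about 35.6 s of the 72 s. The hand-in reports no verdict, so this rests on my own checks.

**What I did:** I found the rotator, shaft teeth and carousel in the wrist camera, then gripped the boss and lowered the carousel along the leaning axis. The first try stopped with the teeth on top of each other, about 21 mm too high. I lifted it 2 mm, turned it 30°, and it slid on freely. I pressed it home with about 32 N along the shaft, let go, and pushed the lever to its end stop with the shut fingers.

**Last checks:**
- **Carousel height:** it stopped at −0.5 mm on the shoulder, about 22 mm below the tooth-on-tooth contact. After release, the cameras put the boss top 84–86 mm above the shoulder; seated is 85 mm.
- **Carousel sideways:** the camera pairs disagreed, from 0 to 3.4 mm one way and 2.0–2.6 mm the other. That is measured at the boss top and is about the calibration error plus play. I did not measure the tilt separately.
- **Lever:** the red ball stands within 1 pixel of the predicted 1.0 position in the wrist picture and about 2 pixels in the scene picture.
- **Robot and bystanders:** the arm ended clear of everything with no contact force. I touched no bystander on purpose, and those in view in the last pictures looked undisturbed.

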